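Draw the wide trim strip out of the sample tray and snap it into the display holder

TASK

Take the widest of the three aluminium trim strips out of the sample tray: lift its front end over the tray's lip and draw it out endwise from under the clear hood. Lay it, without dropping it, in the wooden display holder between the end stops, then press both black snap tabs fully down, so that each lies level over an end of the strip. Leave the two narrow strips in the tray and the other things on the table where they are.

Things in the scene. Friction and masses are not known exactly. Their poses are not given: they have to be found in the camera images.
- tray: black sample tray, fixed, 183 x 246 mm, with three lanes along its x, 64 mm apart; a strip lies flat in each, its back end under a clear hood. Origin: centre of the underside; -x is the front, z up. Floor top 5 mm above the underside. Side walls as high as the lip, inner faces at y = +-118 mm; back wall's inner face at x = 84 mm
- tray_lip (a point): middle of the top of the tray's front lip: 20 mm above the tray floor, 5 mm thick, across all lanes, its inner face at tray x = -84 mm. A strip tipped front end up by 0.13 rad clears it
- hood_edge (a point): middle of the front lower edge of the clear hood, which covers the tray's back 95 mm (tray x = -11 to 84 mm): underside 29 mm above the tray floor, top 33 mm; 8 mm wide posts under it at y = +-32 mm part the lanes. Under it a strip can rise only 17 mm level, less than the lip; it can be tipped front end by up to about 0.18 rad, more once partly drawn
- cover_strip_mid (a point): centre (half-way up) of the wide strip: aluminium, 160 mm long (its x), 36 mm wide (its y), 9 mm thick at the sides with a 3 mm high, 18 mm wide flat ridge along the top (12 mm in all), 0.1 to 0.2 kg. In any of the three lanes; at the start its +x end is under the hood, its -x end at the lip. Its middle starts under the hood's edge, too close to grip; partly drawn out, it can rest on the lip and be taken again by its middle
- strip_front (a point): middle of the lower edge of the wide strip's front (-x) end, 80 mm from its centre
- strip_tail (a point): middle of the lower edge of the wide strip's back (+x) end, 80 mm from its centre
- narrow_strip_a_mid (a point): centre of a narrow flat aluminium strip, 160 x 20 x 12 mm, in another lane; leave it
- narrow_strip_b_mid (a point): centre of a narrow ridged aluminium strip, 160 x 20 x 12 mm, in another lane; leave it
- holder: plywood display holder, fixed, 290 x 70 mm, long axis x, with a black snap tab at each end. Origin: centre of its underside; z up. Between its seats (|x| under 35 mm) there is only the base plate, 8 mm thick and 70 mm wide, so only there have fingers room beside a strip: hold it by its middle to lay it in
- holder_seat (a point): where the middle of the strip's underside belongs: 18 mm above the holder's underside, at its centre. The strip lies along the holder's x, either way round, on two seats (|x| 35 to 83 mm), between cheeks 6 mm higher than the seats and 42 mm apart, and between end stops (inner faces at x = +-83 mm, 8 mm higher than the seats). Open tabs leave this place free from above
- tab_a (a joint): black snap tab, a flap 55 x 30 x 5 mm hinged at the holder's +x end, 129 mm from its centre and 35.5 mm above its underside. 0 = open, 0.63 rad above level, pointing inwards and up; 0.63 = pressed level over the strip's end, its top 38 mm above the holder's underside. Its hinge is stiff: half-way along the flap it takes about 5 to 9 N to move, it stays where it is left, and a hard stop is felt when it is level
- tab_b (a joint): black snap tab, a flap 55 x 30 x 5 mm hinged at the holder's -x end, 129 mm from its centre and 35.5 mm above its underside. 0 = open, 0.63 rad above level, pointing inwards and up; 0.63 = pressed level over the strip's end, its top 38 mm above the holder's underside. Its hinge is stiff: half-way along the flap it takes about 5 to 9 N to move, it stays where it is left, and a hard stop is felt when it is level
- tab_a_press (a point): point on the upper face of that tab, 30 mm from its hinge, on its centre line: press here straight down with shut fingers. It moves with the tab: about 55 mm above the holder's underside when open, 38 mm when level
- tab_b_press (a point): point on the upper face of that tab, 30 mm from its hinge, on its centre line: press here straight down with shut fingers. It moves with the tab: about 55 mm above the holder's underside when open, 38 mm when level
- spool: wooden thread spool, 34 mm across, 50 mm tall; stands loose, origin at the centre of its underside; leave it
- jar: small closed glass jar, 44 mm across, 70 mm tall; stands loose, origin at the centre of its underside; leave it
- mug: white mug, 80 mm across, 90 mm tall; stands loose, origin at the centre of its underside; leave it
- tape_case: round steel tape-measure case, 64 mm across, 30 mm tall; stands loose, origin at the centre of its underside; leave it
- cover_strip: the wide strip itself, described at cover_strip_mid; origin at the middle of its length on its underside, 6 mm below that centre
Not all that is in view belongs to the job. Leave any green or yellow look-alike of the cover_strip alone.

How it is judged:
By the outcome, as a careful person would: the job done as asked, in the order asked, and still so for the second after the job is handed in, with the robot touching nothing.
It also fails if it takes over 64 s, if anything falls off the work surface, if the arm or the gripper's body presses on something with over 40 N, if the wrist force passes 120 N, or if a joint passes its speed limit or range.

ROBOT

A 7-joint arm with a two-finger parallel gripper is mounted at the origin on the work surface. World frame = base frame: x ahead of the robot, y to its left, z up, the work surface at z = 0. Lengths are in m, angles in rad, forces in N, time in s.
With the tool pointing down it reaches from about 0.4 to 0.9 m from the base axis. Payload 5.5 kg.
Tool frame: the origin (TCP) lies on the mounting face of the last link; the fingertips stand 173 mm ahead of it and the grasp point (between the pads) lies 155 mm ahead of it; z points along the fingers, y is the direction in which the jaws open and shut (so a half turn about z gives the same grasp; the last joint's range is limited). The gripper opens to 85 mm and grips with 20 to 120 N. Pads are 22 mm wide; open, the fingers measure 114 mm over their backs; the gripper's body (76 mm by 85 mm) begins 54 mm behind the grasp point. The pads swing forward as they close: fully open they stand 13 mm farther back than shut.
Start: joints at [1.594, 0.501, -0.427, 1.55, 0.221, 1.138, -0.21], TCP at [0.154, -0.631, 0.405] pointing down, gripper open.
Joint ranges: [-2.88, 2.88], [-0.31, 2.03], [-1.54, 1.56], [0.2, 2.42], [-1.41, 4.55], [0.19, 2.02], [-2.57, 2.57]. Speed limits (rad/s): [2.57, 2.57, 3.14, 3.14, 3.14, 3.14, 3.14].

INTERFACE

Orientations are given as a unit quaternion [w, x, y, z].
In Python, from rig import * gives the robot as it stands.
- The arm moves only by the tool arm_command, never from a script. Its argument "rows" is a list of rows, each an object with "grip": the opening, from 0 (shut) to 1 (fully open); "translation": the shift along the tool's x, y, z in cm, a list of three; "turn": the turn about the tool's z in rad. A call has 1 to 12 rows; each row is the pose to reach, as a shift and turn from the pose commanded when the call began, along the tool's axes at that moment; what a row does not reach only later rows make up. A row lasts 1/12 s, in which the tool goes at most 41.7 mm and 7.16 degrees, less where a joint would pass 70% of its speed; a pose out of reach is approached as far as the arm can. A call with a gripper value outside its range is refused whole. The fingers move at their own pace and stop on an object; "newtons" is the grip in N (left out, the last holds). Time passes only in rows, so rows that repeat a pose let the fingers close. It gives the time, the measured TCP pose, the force and the opening at its end, in the units of the state.
- state(): the state, without advancing time (a new reading comes with each control period).
- camera(name): name is "scene" or "top" or "wrist"; returns a dict with "color" (384x512x3 uint8, red, green, blue), "fx", "fy", "cx", "cy" (pixels), "distortion" ([k1, k2, p1, p2, k3] as OpenCV has them; the pictures are not rectified), "extrinsics" (4x4, takes a point from camera to world coordinates); the wrist camera has in their place "T_tool_cam" (4x4, takes a point from camera to tool coordinates, whose origin is the TCP and whose axes are the flange's). Camera axes: x right, y down, z forward; pixel columns grow to the right and rows downward; lengths in m; the calibration is good to about 2 mm. A picture is of the moment at which its call begins: read the wrist's pose just before it. There is no depth.
- sign_off(): hands the job in, once; it reports no verdict.
The state is a dict: "time_s": time; "joints": joint angles; "joint_vel": joint speeds; "joint_efforts": joint torques, N m; "ee_pos": TCP position; "orientation": TCP orientation; "wrist_force": force on the tool from outside, world axes, zero at the start; "ft_torque": the same for the moment, N m; "gripper_width": opening from 0.0 (shut) to 1.0 (fully open).
Only numpy, scipy, OpenCV 4.12 (cv2) and the standard library are available. Lean on these libraries where they do the work, as an engineer would, in place of code of your own. Each camera call takes 0.05 s, during which the arm holds its last target. There are 200 camera calls.

## Working session

There is one attempt and no reset: what is moved stays moved. The work goes in short steps, Python scripts to look and compute and a tool call to move; the robot and the scene stay as the last step left them, time stands still between calls to the robot, and variables do not carry over. Pictures are saved under pics/ and viewed, about 8 in all and at most 12, crops included, and the job is handed in when it is done.

Besides the shell and the picture viewer there is one more tool, called after "Emit:" as name(argument=value, ...), one argument or row to a line, values as JSON. arm_command: Moves the arm, as the interface text tells. Its arguments: {"type":"object","properties":{"rows":{"type":"array"},"newtons":{"type":"number"}},"required":["rows"]}

```bash
mkdir -p pics; ls; python3 - <<'E'
from rig import *
import cv2,numpy as np,pickle
s=state();print(s)
d={}
for n in("scene","top","wrist"):
    c=camera(n);d[n]=c;print(n,c["fx"],c["fy"],c["cx"],c["cy"],c["distortion"]);print(np.round(c.get("extrinsics",c.get("T_tool_cam")),4))
pickle.dump((s,d),open("c0.pkl","wb"))
cv2.imwrite("pics/top0.png",cv2.resize(d["top"]["color"][:,:,::-1],(800,600),interpolation=cv2.INTER_CUBIC))
cv2.imwrite("pics/scene0.png",cv2.resize(d["scene"]["color"][:,:,::-1],(800,600),interpolation=cv2.INTER_CUBIC))
E
```

```text
pics
{'time_s': 0.0, 'joints': array([ 1.59423841,  0.50186519, -0.42676205,  1.55145675,  0.22080842,
        1.13830555, -0.21028133]), 'joint_vel': array([-0.00228033, -0.00084219, -0.00033626, -0.00105941,  0.00040621,
        0.00011693,  0.00144813]), 'joint_efforts': array([ 2.94926131e-04, -5.69516087e+01, -5.81575423e+00, -2.80942565e+01,
        1.08534828e-02,  1.18334207e-02, -3.02685203e-05]), 'ee_pos': array([ 0.1541976 , -0.63107648,  0.40364276]), 'orientation': array([-9.84731187e-04,  9.92819473e-01,  1.19618209e-01, -9.46046840e-05]), 'wrist_force': array([0.72400862, 0.91202371, 0.59046143]), 'ft_torque': array([-0.01206859, -0.01069278,  0.04547956]), 'gripper_width': 1.0005802972154603}
scene 397.3502989787213 397.3502989787213 259.03070747864643 192.89081476027965 [-0.03395905  0.          0.          0.          0.        ]
[[ 0.2381  0.683  -0.6905  1.3435]
 [ 0.9712 -0.165   0.1717 -0.1778]
 [ 0.0034 -0.7116 -0.7026  0.9066]
 [ 0.      0.      0.      1.    ]]
top 349.3693714679948 349.3693714679948 249.67726791145793 187.50724251529303 [-0.00446981  0.          0.          0.          0.        ]
[[ 1.5800e-02 -9.9240e-01  1.2170e-01  3.8160e-01]
 [-9.9960e-01 -1.2600e-02  2.7100e-02 -9.0000e-04]
 [-2.5300e-02 -1.2200e-01 -9.9220e-01  1.1101e+00]
 [ 0.0000e+00  0.0000e+00  0.0000e+00  1.0000e+00]]
wrist 300.57924073783784 300.57924073783784 251.9276025083327 189.45462884189737 [-0.012674  0.        0.        0.        0.      ]
[[-2.000e-04 -9.526e-01 -3.043e-01  7.770e-02]
 [ 1.000e+00 -0.000e+00 -5.000e-04  5.000e-04]
 [ 4.000e-04 -3.043e-01  9.526e-01  3.070e-02]
 [ 0.000e+00  0.000e+00  0.000e+00  1.000e+00]]
```

View pics/top0.png

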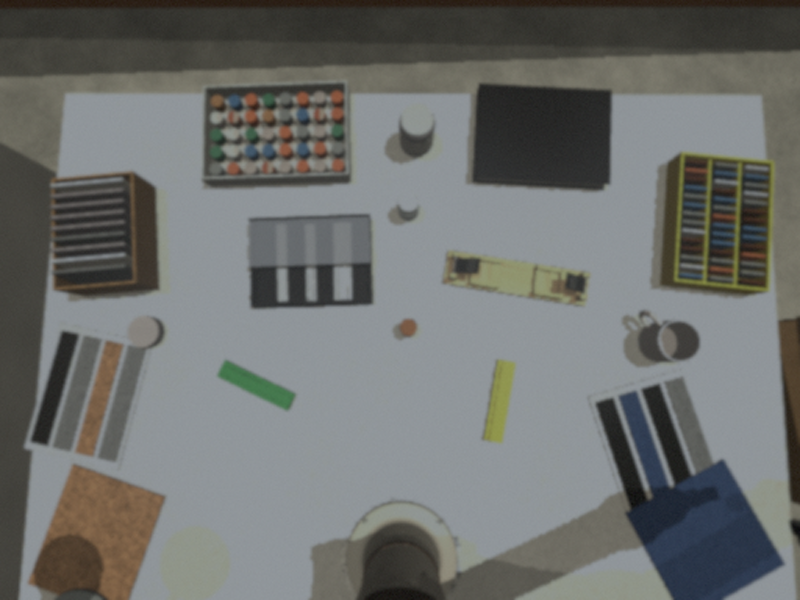

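View pics/scene0.png

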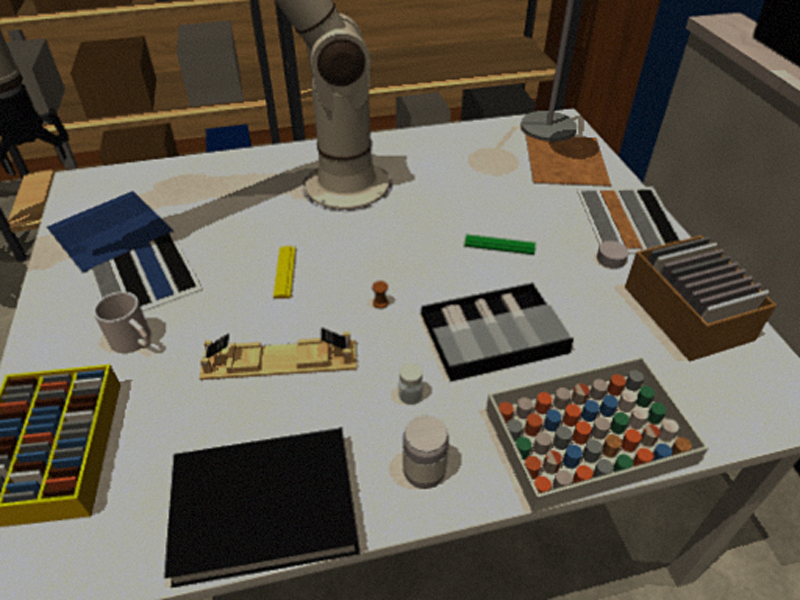

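Top view (800x600): the tray is at cols 250–372, rows 215–307, front towards the robot. It has three pale strips at cols 283, 311 and 343. The col-343 one is clearly the widest, on the robot's right. The holder is at (443–589, 251–304), and the green (256,385) and yellow (499,400) bars are decoys. Next: an enlarged crop and measurements.

```bash
cat > h.py <<'E'
import numpy as np,cv2,pickle
from scipy.spatial.transform import Rotation as R
def T_of(s):
    q=s["orientation"];T=np.eye(4);T[:3,:3]=R.from_quat([q[1],q[2],q[3],q[0]]).as_matrix();T[:3,3]=s["ee_pos"];return T
def ext(c,s=None): return c["extrinsics"] if "extrinsics" in c else T_of(s)@c["T_tool_cam"]
def K(c): return np.array([[c["fx"],0,c["cx"]],[0,c["fy"],c["cy"]],[0,0,1.]])
def pt(c,uv,z,s=None):
    "world points at height z for native pixels"
    E=ext(c,s);u=cv2.undistortPoints(np.array(uv,float).reshape(-1,1,2),K(c),np.array(c["distortion"]))[:,0]
    d=np.c_[u,np.ones(len(u))]@E[:3,:3].T
    return E[:3,3]+d*((z-E[2,3])/d[:,2])[:,None]
def px(c,P,s=None):
    E=np.linalg.inv(ext(c,s));P=np.array(P,float).reshape(-1,3)
    return cv2.projectPoints(P@E[:3,:3].T+E[:3,3],np.zeros(3),np.zeros(3),K(c),np.array(c["distortion"]))[0][:,0]
def crop(c,x0,y0,x1,y1,f,name):
    cv2.imwrite("pics/"+name,cv2.resize(c["color"][y0:y1,x0:x1,::-1],None,fx=f,fy=f,interpolation=cv2.INTER_CUBIC))
E
python3 - <<'E'
from h import *
s,d=pickle.load(open("c0.pkl","rb"))
c=d["top"];k=512/800
np.set_printoptions(precision=4,suppress=True)
print("tray",pt(c,np.array([[250,217],[370,214],[373,303],[252,307]])*k,.025))
print("holder",pt(c,np.array([[445,251],[589,270],[585,304],[443,283]])*k,.008))
print("spool",pt(c,np.array([[408,327]])*k,.05),"jar",pt(c,np.array([[408,206]])*k,.07))
# combine
a=c["color"][130:205,150:390,::-1]; a=cv2.resize(a,None,fx=3.3,fy=3.3,interpolation=cv2.INTER_CUBIC)
b=d["scene"]["color"][175:250,120:380,::-1]; b=cv2.resize(b,(a.shape[1],int(75*a.shape[1]/260)),interpolation=cv2.INTER_CUBIC)
cv2.imwrite("pics/crop1.png",np.vstack([a,b]));print(a.shape,b.shape)
E
```

```text
tray [[0.6682 0.3188 0.025 ]
 [0.6766 0.0723 0.025 ]
 [0.4941 0.0626 0.025 ]
 [0.4828 0.306  0.025 ]]
holder [[ 0.6048 -0.082   0.008 ]
 [ 0.5688 -0.3735  0.008 ]
 [ 0.4994 -0.3635  0.008 ]
 [ 0.5386 -0.0781  0.008 ]]
spool [[ 0.4455 -0.0078  0.05  ]] jar [[ 0.6811 -0.0049  0.07  ]]
(248, 792, 3) (228, 792, 3)
```

View pics/crop1.png

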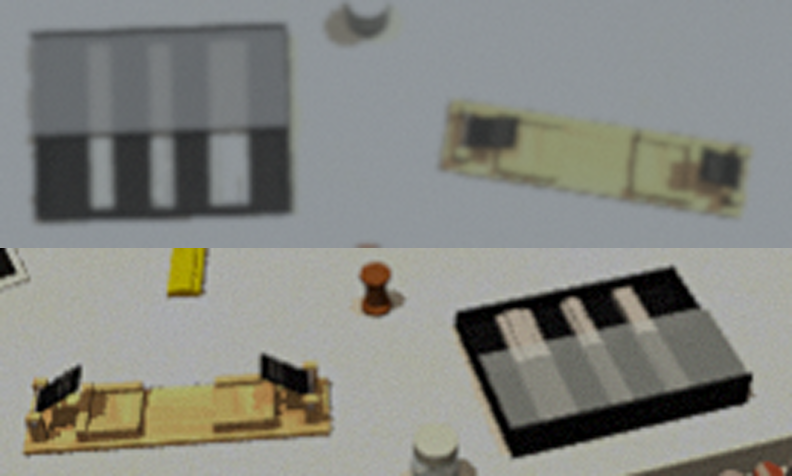

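Wide strip: the right lane (crop x 210–249, 39 px wide). The narrow ones at x 90–114 and 150–175 are about 25 px. It is bare aluminium with a broad ridge, lying in the tray, so it fits the description; the other two are narrow, and the green and yellow bars are decoys outside the tray. The measured tray (about 184x246 mm) and holder (about 291x70 mm) match the sizes given. Moving over the holder first, for a wrist look on the way.

Emit:
arm_command(
  rows=[
    {"grip":1,"translation":[41.5,-23.9,2],"turn":0.19},
    {"grip":1,"translation":[41.5,-23.9,2],"turn":0.19},
    {"grip":1,"translation":[41.5,-23.9,2],"turn":0.19},
    {"grip":1,"translation":[41.5,-23.9,2],"turn":0.19},
    {"grip":1,"translation":[41.5,-23.9,2],"turn":0.19},
    {"grip":1,"translation":[41.5,-23.9,2],"turn":0.19},
    {"grip":1,"translation":[41.5,-23.9,2],"turn":0.19},
    {"grip":1,"translation":[41.5,-23.9,2],"turn":0.19},
    {"grip":1,"translation":[41.5,-23.9,2],"turn":0.19},
    {"grip":1,"translation":[41.5,-23.9,2],"turn":0.19},
    {"grip":1,"translation":[41.5,-23.9,2],"turn":0.19},
    {"grip":1,"translation":[41.5,-23.9,2],"turn":0.19},
  ],
)

```text
time_s: 1.15
ee_pos: [0.5042, -0.2953, 0.3848]
orientation: [-0.001, 1.0, 0.028, 0.001]
wrist_force: [-0.5, 0.9, 0.0]
gripper_width: 0.996
```

```bash
python3 - <<'E'
from rig import *
import pickle
s=state();c=camera("wrist");pickle.dump((s,c),open("w1.pkl","wb"))
from h import *
print(px(c,[[.553,-.224,.02]],s))
E
```

```text
[[189.43906231 118.66590844]]
```

Emit:
arm_command(
  rows=[
    {"grip":0.66,"translation":[4.5,-41.8,5],"turn":0},
    {"grip":0.66,"translation":[4.5,-41.8,5],"turn":0},
    {"grip":0.66,"translation":[4.5,-41.8,5],"turn":0},
    {"grip":0.66,"translation":[4.5,-41.8,5],"turn":0},
    {"grip":0.66,"translation":[4.5,-41.8,5],"turn":0},
    {"grip":0.66,"translation":[4.5,-41.8,5],"turn":0},
    {"grip":0.66,"translation":[4.5,-41.8,5],"turn":0},
    {"grip":0.66,"translation":[4.5,-41.8,5],"turn":0},
    {"grip":0.66,"translation":[4.5,-41.8,5],"turn":0},
    {"grip":0.66,"translation":[4.5,-41.8,5],"turn":0},
    {"grip":0.66,"translation":[4.5,-41.8,5],"turn":0},
    {"grip":0.66,"translation":[4.5,-41.8,5],"turn":0},
  ],
)

```text
time_s: 2.2
ee_pos: [0.5241, 0.1232, 0.3345]
orientation: [-0.001, 1.0, 0.029, -0.0]
wrist_force: [-0.8, -1.1, 0.2]
gripper_width: 0.657
```

```bash
python3 - <<'E'
from rig import *
import pickle
s=state();c=camera("wrist");pickle.dump((s,c),open("w2.pkl","wb"))
from h import *
print(s["time_s"],s["ee_pos"],s["joint_vel"].round(3))
s1,c1=pickle.load(open("w1.pkl","rb"))
a=np.hstack([c1["color"],c["color"]])[:,:,::-1]
b=cv2.resize(c1["color"],(780,585),interpolation=cv2.INTER_CUBIC)[:,:,::-1];cv2.imwrite("pics/w1.png",b)
b=cv2.resize(c["color"],(780,585),interpolation=cv2.INTER_CUBIC)[:,:,::-1];cv2.imwrite("pics/w2.png",b)
E
```

```text
2.2 [0.52406583 0.1232211  0.33451395] [ 0.063 -0.016  0.056  0.012  0.012  0.016  0.036]
```

View pics/w1.png

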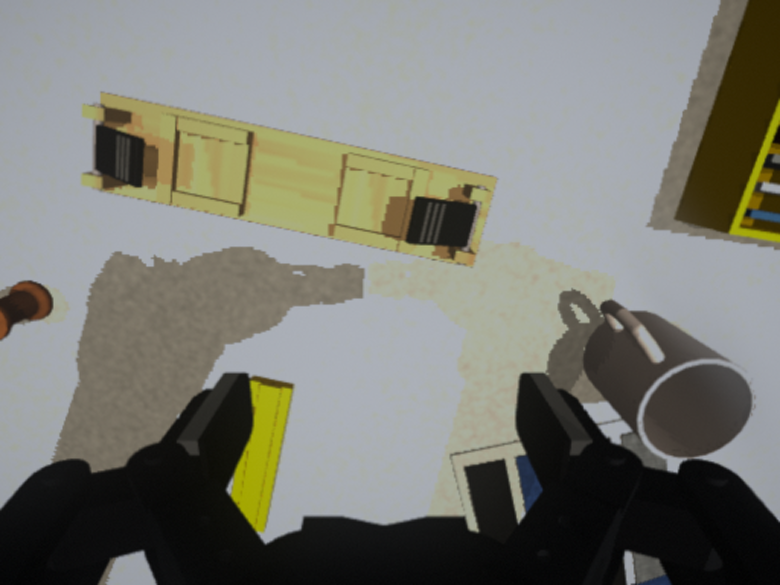

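View pics/w2.png

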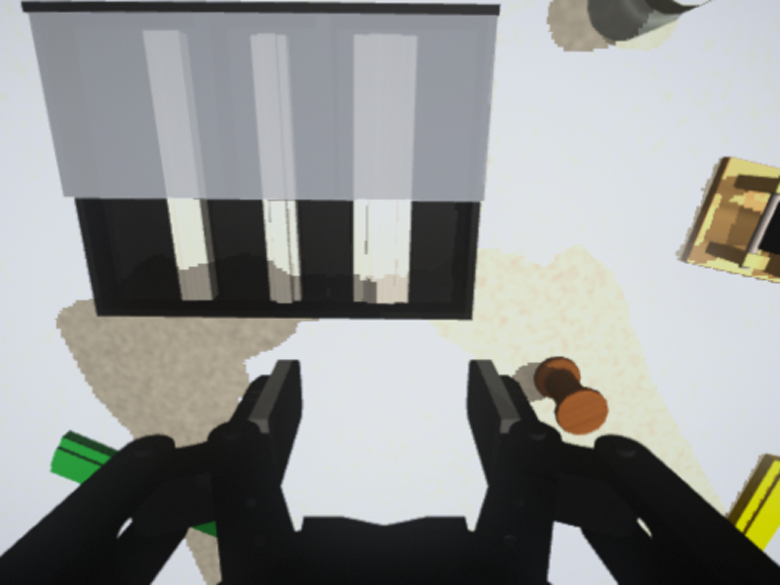

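w1: holder base corners at about (102,93), (497,178) and (472,267). w2: the wide strip is at cols 353–409 in the front part, front end at row 304; tray front top corners are (97,316) and (473,320).

```bash
python3 - <<'E'
from h import *
np.set_printoptions(precision=4,suppress=True)
k=512/780
s,c=pickle.load(open("w1.pkl","rb"))
H=pt(c,np.array([[102,93],[497,178],[472,267]])*k,.008,s)[:,:2]
print("holder ctr",(H[0]+H[2])/2,"len",np.linalg.norm(H[0]-H[1]),np.linalg.norm(H[1]-H[2]),"dir",np.arctan2(*(H[0]-H[1])[::-1]))
s,c=pickle.load(open("w2.pkl","rb"))
f=pt(c,np.array([[353,304],[409,304],[354,202],[412,202]])*k,.014,s)
print("strip",f, "w",np.linalg.norm(f[0]-f[1]))
t=pt(c,np.array([[97,316],[473,320],[76,198],[482,202]])*k,.025,s);print("tray front corners",t,np.linalg.norm(t[0]-t[1]))
print("hood edge corners",pt(c,np.array([[64,196],[486,201]])*k,.034,s))
T=T_of(s);print(T[:3,:3])
E
```

```text
holder ctr [ 0.5498 -0.2273] len 0.2879967829969008 0.06939530901928062 dir 1.4213005012092628
strip [[0.4971 0.1427 0.014 ]
 [0.4993 0.1051 0.014 ]
 [0.565  0.1446 0.014 ]
 [0.5671 0.1083 0.014 ]] w 0.037616942793233785
tray front corners [[0.483  0.3097 0.025 ]
 [0.4945 0.0634 0.025 ]
 [0.5594 0.3123 0.025 ]
 [0.5708 0.0668 0.025 ]] 0.2465256829521706
hood edge corners [[0.5616 0.3132 0.034 ]
 [0.5725 0.0665 0.034 ]]
[[ 0.9984  0.057  -0.0006]
 [ 0.057  -0.9984  0.0021]
 [-0.0005 -0.0021 -1.    ]]
```

Emit:
arm_command(
  rows=[
    {"grip":0.66,"translation":[-0.6,-0.2,2],"turn":0.01},
    {"grip":0.66,"translation":[-0.6,-0.2,5],"turn":0.01},
    {"grip":0.66,"translation":[-0.6,-0.2,8],"turn":0.01},
    {"grip":0.66,"translation":[-0.6,-0.2,11],"turn":0.01},
    {"grip":0.66,"translation":[-0.6,-0.2,13],"turn":0.01},
    {"grip":0.66,"translation":[-0.6,-0.2,13.6],"turn":0.01},
    {"grip":0.66,"translation":[-0.6,-0.2,14],"turn":0.01},
    {"grip":0.66,"translation":[-0.6,-0.2,14],"turn":0.01},
    {"grip":0.66,"translation":[-0.6,-0.2,14],"turn":0.01},
  ],
)

```text
time_s: 3.0
ee_pos: [0.5196, 0.1202, 0.1958]
orientation: [-0.0, 1.0, 0.019, 0.001]
wrist_force: [0.6, 0.4, 0.5]
gripper_width: 0.657
```

```bash
python3 - <<'E'
from rig import *
import pickle
s=state();c=camera("wrist");pickle.dump((s,c),open("w3.pkl","wb"))
from h import *
print(s["time_s"],s["ee_pos"],s["wrist_force"])
b=cv2.resize(c["color"],(640,480),interpolation=cv2.INTER_CUBIC)[:,:,::-1];cv2.imwrite("pics/w3.png",b)
E
```

```text
3.0 [0.51960679 0.12024918 0.19584762] [0.64621796 0.40337946 0.48296342]
```

View pics/w3.png

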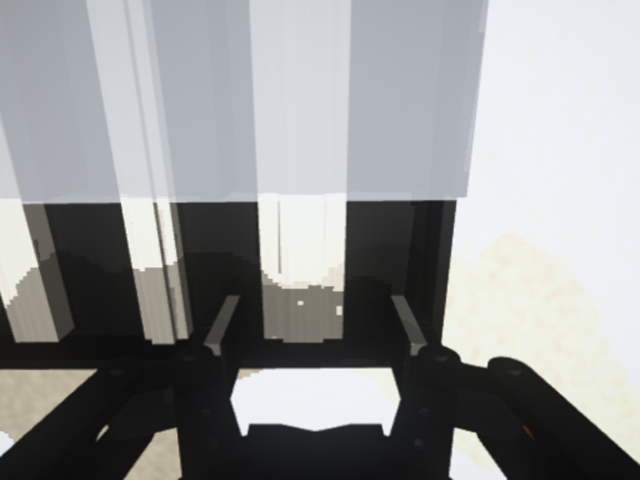

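w3: the strip centre is at col 303 and the finger midpoint at col 316, so about 4–5 mm more to +y is needed. Heading is fine.

Emit:
arm_command(
  rows=[
    {"grip":0.66,"translation":[0,-0.45,0],"turn":0},
    {"grip":0.66,"translation":[0,-0.45,0.5],"turn":0},
    {"grip":0.66,"translation":[0,-0.45,1.0],"turn":0},
    {"grip":0.66,"translation":[0,-0.45,1.3],"turn":0},
    {"grip":0.66,"translation":[0,-0.45,1.5],"turn":0},
    {"grip":0.66,"translation":[0,-0.45,1.5],"turn":0},
    {"grip":0.66,"translation":[0,-0.45,1.5],"turn":0},
  ],
)

```text
time_s: 3.63
ee_pos: [0.5185, 0.1253, 0.1794]
orientation: [0.0, 1.0, 0.02, -0.0]
wrist_force: [-0.1, -0.2, 0.5]
gripper_width: 0.663
```

Emit:
arm_command(
  rows=[
    {"grip":0.66,"translation":[0,0,0.1],"turn":0},
    {"grip":0.66,"translation":[0,0,0.2],"turn":0},
    {"grip":0.66,"translation":[0,0,0.2],"turn":0},
    {"grip":0.3,"translation":[0,0,0.2],"turn":0},
    {"grip":0.3,"translation":[0,0,0.2],"turn":0},
    {"grip":0.3,"translation":[0,0,0.2],"turn":0},
    {"grip":0.3,"translation":[0,0,0.2],"turn":0},
    {"grip":0.3,"translation":[0,0,0.2],"turn":0},
  ],
  newtons=30,
)

```text
time_s: 4.3
ee_pos: [0.5187, 0.1253, 0.1779]
orientation: [-0.0, 1.0, 0.02, 0.0]
wrist_force: [-0.3, -0.1, 3.1]
gripper_width: 0.403
```

Emit:
arm_command(
  rows=[
    {"grip":0.2,"translation":[0,0,-0.1],"turn":0},
    {"grip":0.2,"translation":[0,0,-0.4],"turn":0},
    {"grip":0.2,"translation":[0,0,-0.7],"turn":0},
    {"grip":0.2,"translation":[0,0,-1.0],"turn":0},
    {"grip":0.2,"translation":[0,0,-1.3],"turn":0},
    {"grip":0.2,"translation":[0,0,-1.6],"turn":0},
    {"grip":0.2,"translation":[0,0,-1.9],"turn":0},
    {"grip":0.2,"translation":[0,0,-2.1],"turn":0},
    {"grip":0.2,"translation":[0,0,-2.3],"turn":0},
    {"grip":0.2,"translation":[0,0,-2.4],"turn":0},
    {"grip":0.2,"translation":[0,0,-2.4],"turn":0},
  ],
)

```text
time_s: 5.22
ee_pos: [0.5186, 0.1252, 0.2018]
orientation: [0.0, 1.0, 0.02, -0.0]
wrist_force: [0.6, 0.7, -4.1]
gripper_width: 0.409
```

```bash
python3 - <<'E'
from rig import *
from h import *
s=state();c=camera("wrist");d=camera("scene");pickle.dump((s,c),open("w4.pkl","wb"))
print(s["time_s"],s["ee_pos"],s["wrist_force"],s["gripper_width"])
b=cv2.resize(c["color"][100:],None,fx=1,fy=1)[:,:,::-1]
a=cv2.resize(d["color"][160:250,250:380,::-1],None,fx=2.2,fy=3.156,interpolation=cv2.INTER_CUBIC)[:284]
cv2.imwrite("pics/w4.png",np.hstack([b,a]))
E
```

```text
5.2167 [0.51858104 0.1251709  0.20179132] [ 0.6126626   0.66127444 -4.05715467] 0.40945562111539213
```

View pics/w4.png

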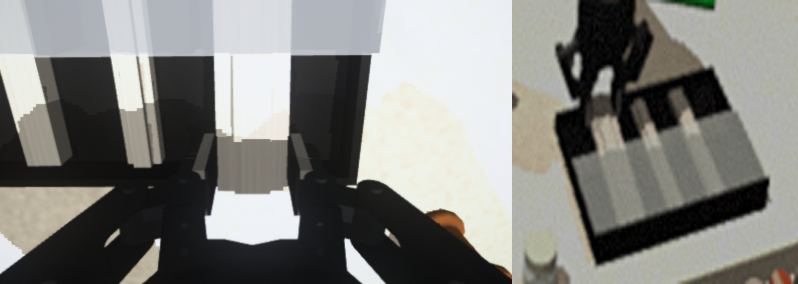

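w4: the strip's front end (row 193) stands over the lip (row 185), gripped square. Drawing it out 60 mm.

Emit:
arm_command(
  rows=[
    {"grip":0.2,"translation":[-0.4,0,0],"turn":0},
    {"grip":0.2,"translation":[-1.0,0,0],"turn":0},
    {"grip":0.2,"translation":[-1.6,0,0],"turn":0},
    {"grip":0.2,"translation":[-2.2,0,-0.1],"turn":0},
    {"grip":0.2,"translation":[-2.8,0,-0.15],"turn":0},
    {"grip":0.2,"translation":[-3.4,0,-0.2],"turn":0},
    {"grip":0.2,"translation":[-4.0,0,-0.25],"turn":0},
    {"grip":0.2,"translation":[-4.6,0,-0.3],"turn":0},
    {"grip":0.2,"translation":[-5.2,0,-0.4],"turn":0},
    {"grip":0.2,"translation":[-5.8,0,-0.5],"turn":0},
    {"grip":0.2,"translation":[-6.0,0,-0.5],"turn":0},
    {"grip":0.2,"translation":[-6.0,0,-0.5],"turn":0},
  ],
)

```text
time_s: 6.32
ee_pos: [0.4581, 0.1228, 0.2068]
orientation: [0.0, 1.0, 0.02, -0.0]
wrist_force: [-1.0, -0.1, -2.4]
gripper_width: 0.413
```

```bash
python3 - <<'E'
from rig import *
from h import *
s=state();c=camera("wrist");d=camera("scene");pickle.dump((s,c),open("w5.pkl","wb"))
print(s["time_s"],s["ee_pos"],s["wrist_force"],s["gripper_width"])
b=c["color"][100:][:,:,::-1]
a=cv2.resize(d["color"][160:250,250:380,::-1],None,fx=2.2,fy=3.156,interpolation=cv2.INTER_CUBIC)[:284]
cv2.imwrite("pics/w5.png",np.hstack([b,a]))
E
```

```text
6.3167 [0.45806117 0.1228397  0.20680352] [-0.97424846 -0.1307868  -2.36662909] 0.41309102648986556
```

View pics/w5.png

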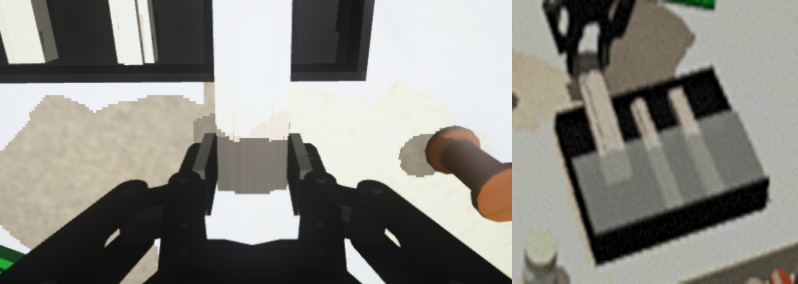

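w5: the strip lies over the lip, held squarely, tail under the hood, neighbours undisturbed. Lowering it until lip and floor carry the weight.

Emit:
arm_command(
  rows=[
    {"grip":0.2,"translation":[0,0,0.1],"turn":0},
    {"grip":0.2,"translation":[0,0,0.2],"turn":0},
    {"grip":0.2,"translation":[0,0,0.2],"turn":0},
    {"grip":0.2,"translation":[0,0,0.2],"turn":0},
  ],
  newtons=20,
)

```text
time_s: 6.75
ee_pos: [0.4588, 0.1229, 0.2045]
orientation: [-0.0, 1.0, 0.02, -0.0]
wrist_force: [0.1, 0.4, -1.8]
gripper_width: 0.412
```

Emit:
arm_command(
  rows=[
    {"grip":0.2,"translation":[0,0,0.1],"turn":0},
    {"grip":0.2,"translation":[0,0,0.2],"turn":0},
    {"grip":0.2,"translation":[0,0,0.2],"turn":0},
    {"grip":0.2,"translation":[0,0,0.2],"turn":0},
  ],
)

```text
time_s: 7.08
ee_pos: [0.4587, 0.1229, 0.2027]
orientation: [-0.0, 1.0, 0.02, 0.0]
wrist_force: [0.3, -0.2, -1.4]
gripper_width: 0.41
```

Emit:
arm_command(
  rows=[
    {"grip":0.2,"translation":[0,0,0.1],"turn":0},
    {"grip":0.2,"translation":[0,0,0.2],"turn":0},
    {"grip":0.2,"translation":[0,0,0.3],"turn":0},
    {"grip":0.2,"translation":[0,0,0.3],"turn":0},
    {"grip":0.2,"translation":[0,0,0.3],"turn":0},
  ],
)

```text
time_s: 7.5
ee_pos: [0.4584, 0.1231, 0.2002]
orientation: [0.0, 1.0, 0.02, -0.0]
wrist_force: [-3.1, -0.3, 8.3]
gripper_width: 0.413
```

Emit:
arm_command(
  rows=[
    {"grip":0.2,"translation":[0,0,0.1],"turn":0},
    {"grip":0.2,"translation":[0,0,0.2],"turn":0},
    {"grip":0.2,"translation":[0,0,0.2],"turn":0},
    {"grip":0.2,"translation":[0,0,0.2],"turn":0},
  ],
)

```text
time_s: 7.83
ee_pos: [0.4583, 0.1232, 0.1991]
orientation: [0.001, 1.0, 0.02, 0.0]
wrist_force: [-6.6, -1.3, 20.4]
gripper_width: 0.411
```

The pads hold the strip almost level, so its tail is still off the floor. I'll tip it against the hood's edge (small forces) so the tail goes down to the floor before letting go.

Emit:
arm_command(
  rows=[
    {"grip":0.2,"translation":[0,0,-0.4],"turn":0},
    {"grip":0.2,"translation":[0,0,-0.8],"turn":0},
    {"grip":0.2,"translation":[0,0,-1.2],"turn":0},
    {"grip":0.2,"translation":[0,0,-1.6],"turn":0},
    {"grip":0.2,"translation":[0,0,-2.0],"turn":0},
    {"grip":0.2,"translation":[0,0,-2.4],"turn":0},
    {"grip":0.2,"translation":[0,0,-2.5],"turn":0},
    {"grip":0.2,"translation":[0,0,-2.5],"turn":0},
    {"grip":0.2,"translation":[0,0,-2.5],"turn":0},
  ],
)

```text
time_s: 8.58
ee_pos: [0.4587, 0.1228, 0.2227]
orientation: [0.0, 1.0, 0.02, 0.0]
wrist_force: [0.7, 0.3, -3.0]
gripper_width: 0.412
```

Emit:
arm_command(
  rows=[
    {"grip":0.2,"translation":[0,0,0.4],"turn":0},
    {"grip":0.2,"translation":[0,0,0.8],"turn":0},
    {"grip":0.2,"translation":[0,0,1.2],"turn":0},
    {"grip":0.2,"translation":[0,0,1.4],"turn":0},
    {"grip":0.2,"translation":[0,0,1.4],"turn":0},
    {"grip":0.2,"translation":[0,0,1.4],"turn":0},
  ],
)

```text
time_s: 9.08
ee_pos: [0.4586, 0.1229, 0.2085]
orientation: [0.0, 1.0, 0.02, -0.0]
wrist_force: [-0.5, 0.1, -0.8]
gripper_width: 0.41
```

Emit:
arm_command(
  rows=[
    {"grip":0.2,"translation":[0,0,0.1],"turn":0},
    {"grip":0.2,"translation":[0,0,0.2],"turn":0},
    {"grip":0.2,"translation":[0,0,0.2],"turn":0},
    {"grip":0.2,"translation":[0,0,0.2],"turn":0},
  ],
)

```text
time_s: 9.42
ee_pos: [0.4587, 0.123, 0.2068]
orientation: [-0.0, 1.0, 0.02, 0.0]
wrist_force: [-0.6, 0.5, 0.6]
gripper_width: 0.407
```

Emit:
arm_command(
  rows=[
    {"grip":0.66,"translation":[0,0,0],"turn":0},
    {"grip":0.66,"translation":[0,0,0],"turn":0},
    {"grip":0.66,"translation":[0,0,0],"turn":0},
    {"grip":0.66,"translation":[0,0,-1],"turn":0},
    {"grip":0.66,"translation":[0,0,-4],"turn":0},
    {"grip":0.66,"translation":[0,0,-6],"turn":0},
    {"grip":0.66,"translation":[2,0,-6],"turn":0},
    {"grip":0.66,"translation":[6,0,-6],"turn":0},
    {"grip":0.66,"translation":[6,0,-6],"turn":0},
    {"grip":0.66,"translation":[6,0,-6],"turn":0},
  ],
)

```text
time_s: 10.25
ee_pos: [0.5205, 0.1251, 0.2676]
orientation: [-0.001, 1.0, 0.019, 0.001]
wrist_force: [-1.1, -0.2, 0.2]
gripper_width: 0.66
```

```bash
python3 - <<'E'
from rig import *
from h import *
s=state();c=camera("wrist");d=camera("top");pickle.dump((s,c,d),open("w6.pkl","wb"))
print(s["time_s"],s["ee_pos"],s["wrist_force"],s["gripper_width"])
a=cv2.resize(d["color"][125:225,150:250,::-1],None,fx=2.8,fy=3.84,interpolation=cv2.INTER_CUBIC)
cv2.imwrite("pics/w6.png",np.hstack([c["color"][:,:,::-1],a]))
E
```

```text
10.25 [0.52049538 0.125055   0.26758838] [-1.06658644 -0.24060309  0.20278329] 0.6596094575083431
```

View pics/w6.png

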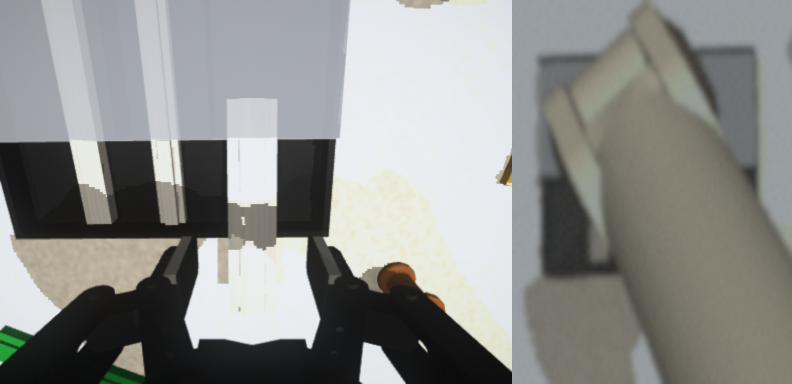

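w6: the strip is resting with its tail at (252,98) under the hood and its front at (254,312) out over the lip. It is straight and stayed put.

```bash
python3 - <<'E'
from h import *
s,c,d=pickle.load(open("w6.pkl","rb"))
a=pt(c,[[252,98]],.017,s)[0];b=pt(c,[[254,312]],.047,s)[0];print(a,b,np.linalg.norm(a-b),(a+b)/2)
print(pt(c,[[228,150],[277,150],[228,190],[277,190]],.022,s), pt(c,[[165,236]],.025,s))
E
```

```text
[0.59582717 0.12769308 0.017     ] [0.44005424 0.12022507 0.047     ] 0.1588111374398313 [0.51794071 0.12395907 0.032     ]
[[0.55933863 0.143619   0.022     ]
 [0.56068274 0.10832483 0.022     ]
 [0.52906332 0.1432006  0.022     ]
 [0.53047233 0.10642392 0.022     ]] [[0.49048134 0.19159371 0.025     ]]
```

Emit:
arm_command(
  rows=[
    {"grip":0.66,"translation":[-0.2,0.1,2],"turn":0},
    {"grip":0.66,"translation":[-0.2,0.1,4],"turn":0},
    {"grip":0.66,"translation":[-0.2,0.1,6],"turn":0},
    {"grip":0.66,"translation":[-0.2,0.1,7],"turn":0},
    {"grip":0.66,"translation":[-0.2,0.1,7.7],"turn":0},
    {"grip":0.66,"translation":[-0.2,0.1,7.7],"turn":0},
    {"grip":0.2,"translation":[-0.2,0.1,7.7],"turn":0},
    {"grip":0.2,"translation":[-0.2,0.1,7.7],"turn":0},
    {"grip":0.2,"translation":[-0.2,0.1,7.7],"turn":0},
    {"grip":0.2,"translation":[-0.2,0.1,7.7],"turn":0},
    {"grip":0.2,"translation":[-0.2,0.1,7.7],"turn":0},
  ],
  newtons=30,
)

```text
time_s: 11.27
ee_pos: [0.5171, 0.1245, 0.1906]
orientation: [-0.0, 1.0, 0.02, 0.001]
wrist_force: [-0.4, -0.2, 4.5]
gripper_width: 0.408
```

Emit:
arm_command(
  rows=[
    {"grip":0.2,"translation":[0,0,-0.3],"turn":0},
    {"grip":0.2,"translation":[0,0,-0.5],"turn":0},
    {"grip":0.2,"translation":[-0.6,0,-0.6],"turn":0},
    {"grip":0.2,"translation":[-1.4,0,-0.75],"turn":0},
    {"grip":0.2,"translation":[-2.2,0,-0.9],"turn":0},
    {"grip":0.2,"translation":[-3.0,0,-1.05],"turn":0},
    {"grip":0.2,"translation":[-3.8,0,-1.2],"turn":0},
    {"grip":0.2,"translation":[-4.6,0,-1.4],"turn":0},
    {"grip":0.2,"translation":[-5.0,0,-1.6],"turn":0},
    {"grip":0.2,"translation":[-5.0,0,-1.6],"turn":0},
    {"grip":0.2,"translation":[-5.0,0,-1.6],"turn":0},
  ],
)

```text
time_s: 12.18
ee_pos: [0.4667, 0.1222, 0.206]
orientation: [0.0, 1.0, 0.02, 0.0]
wrist_force: [1.0, -0.3, -2.3]
gripper_width: 0.408
```

```bash
python3 - <<'E'
from rig import *
from h import *
s=state();c=camera("wrist");pickle.dump((s,c),open("w7.pkl","wb"))
print(s["time_s"],s["ee_pos"],s["wrist_force"],s["joints"])
cv2.imwrite("pics/w7.png",c["color"][:,:,::-1])
E
```

```text
12.1833 [0.46670661 0.12220407 0.20599618] [ 1.04928003 -0.32809896 -2.30851067] [ 0.15079273  0.55392217 -0.55720951  2.09200289  0.49590666  0.625061
 -2.28049411]
```

View pics/w7.png

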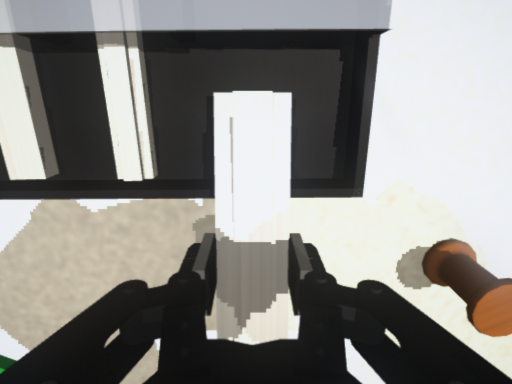

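w7: the strip's tail (row 92) is clear of the hood and the narrow strips are still in their lanes. Lifting and carrying it to the holder, turning by about 1.76 rad in all.

Emit:
arm_command(
  rows=[
    {"grip":0.2,"translation":[0,0,-3],"turn":0},
    {"grip":0.2,"translation":[0,0,-6],"turn":0},
    {"grip":0.2,"translation":[0,1,-9.4],"turn":0.0},
    {"grip":0.2,"translation":[1,4,-9.4],"turn":0.12},
    {"grip":0.2,"translation":[2,8,-9.4],"turn":0.24},
    {"grip":0.2,"translation":[3,12,-9.4],"turn":0.36},
    {"grip":0.2,"translation":[3.5,16,-9.4],"turn":0.48},
    {"grip":0.2,"translation":[4,20,-9.4],"turn":0.6},
    {"grip":0.2,"translation":[5,24,-9.4],"turn":0.72},
    {"grip":0.2,"translation":[6,28,-9.4],"turn":0.84},
    {"grip":0.2,"translation":[6.5,32,-9.4],"turn":0.96},
    {"grip":0.2,"translation":[6.9,35.2,-9.4],"turn":1.08},
  ],
)

```text
time_s: 13.23
ee_pos: [0.55, -0.2308, 0.2997]
orientation: [0.0, 0.866, -0.501, 0.001]
wrist_force: [0.7, 0.0, -1.8]
gripper_width: 0.409
```

Emit:
arm_command(
  rows=[
    {"grip":0.2,"translation":[0,0,0],"turn":0.12},
    {"grip":0.2,"translation":[0,0,0],"turn":0.24},
    {"grip":0.2,"translation":[0,0,0],"turn":0.36},
    {"grip":0.2,"translation":[0,0,0],"turn":0.48},
    {"grip":0.2,"translation":[0,0,0],"turn":0.6},
    {"grip":0.2,"translation":[0,0,0],"turn":0.68},
    {"grip":0.2,"translation":[0,0,0],"turn":0.68},
    {"grip":0.2,"translation":[0,0,0],"turn":0.68},
  ],
)

```text
time_s: 13.9
ee_pos: [0.5507, -0.2253, 0.2994]
orientation: [-0.001, -0.653, 0.757, -0.001]
wrist_force: [0.3, 0.7, -2.6]
gripper_width: 0.413
```

```bash
python3 - <<'E'
from rig import *
from h import *
np.set_printoptions(precision=4,suppress=True)
s=state();c=camera("wrist");t=camera("top");sc=camera("scene");pickle.dump((s,c,t,sc),open("w8.pkl","wb"))
T=T_of(s);print(s["time_s"],s["ee_pos"],s["wrist_force"],s["joints"][6],"yaw",np.arctan2(T[1,0],T[0,0]),np.arctan2(-T[1,0],-T[0,0]))
a=cv2.resize(sc["color"][180:280,110:260,::-1],(512,341),interpolation=cv2.INTER_CUBIC)
cv2.imwrite("pics/w8.png",np.hstack([c["color"][:,:,::-1][40:381],a[:,:285]]))
E
```

```text
13.9 [ 0.5507 -0.2253  0.2994] [ 0.3063  0.7226 -2.5553] -2.5690277337366427 yaw -1.7188541878900834 1.4227384656997097
```

View pics/w8.png

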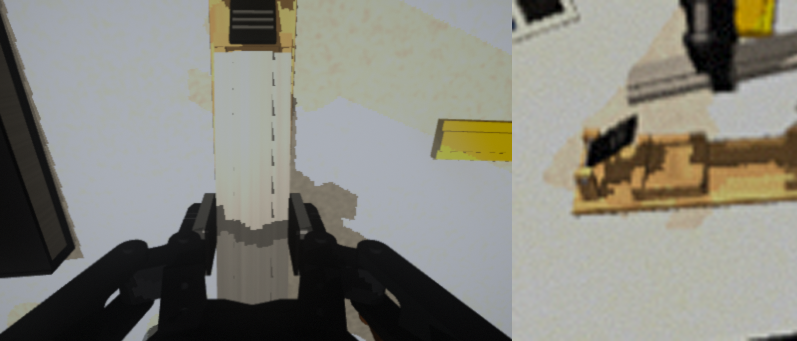

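w8: the strip hangs over the holder, in line with it: strip cols 216–290, base edges at about 212 and 297. But joint 7 reads −2.569, right at its range end. Checking joints and alignment before going lower.

```bash
python3 - <<'E'
from rig import *
from h import *
np.set_printoptions(precision=4,suppress=True)
s,c,t,sc=pickle.load(open("w8.pkl","rb"));print(s["joints"])
T=T_of(s)
# base edges along image rows by gradient, far end
g=c["color"].astype(int)
for r in (48,60,72): 
    row=g[r]; wood=(row[:,0]-row[:,2]>35); i=np.where(wood[180:330])[0]+180; print(r,i.min(),i.max())
    P=pt(c,[[i.min(),r],[i.max()+1,r]],.008,s); m=P.mean(0)
    print("mid in tool frame mm",(1e3*(np.linalg.inv(T)@np.r_[m,1])[:3]),"width",np.linalg.norm(P[0]-P[1]))
for P in ([.0,0],):pass
q=pt(c,[[216,100],[290,100],[216,200],[290,200]],.13,s);print([1e3*(np.linalg.inv(T)@np.r_[x,1])[:2] for x in q])
E
```

```text
[-0.1668  0.5814  0.6846  1.8107 -0.4517  0.9115 -2.569 ]
48 209 296
mid in tool frame mm [112.9564   0.8905 291.6997] width 0.06990782641793052
60 209 296
mid in tool frame mm [104.1174   0.898  291.6788] width 0.07066287307576476
72 209 295
mid in tool frame mm [ 95.0887   0.4997 291.6572] width 0.0706248916901355
[array([ 75.8137, -15.8339]), array([75.8083, 16.9913]), array([ 28.7394, -17.5331]), array([28.7342, 18.7733])]
```

```bash
python3 - <<'E'
from rig import *
from h import *
np.set_printoptions(precision=4,suppress=True)
s,c,t,sc=pickle.load(open("w8.pkl","rb"));T=T_of(s);Ti=np.linalg.inv(T)
print("end x of strip",[(Ti@np.r_[pt(c,[[253,r]],z,s)[0],1])[0]*1e3 for r,z in((91,.127),(91,.122),(91,.132))])
g=c["color"].astype(int)
for col in (214,218,222,285,289,293):
    print(col,''.join('W' if g[r,col,0]-g[r,col,2]>35 else '.' for r in range(0,70)))
for r in range(0,16,2): print(r,(Ti@np.r_[pt(c,[[218,r]],.008,s)[0],1])[0]*1e3)
cv2.imwrite("pics/w8b.png",cv2.resize(c["color"][:110,180:330,::-1],None,fx=5,fy=5,interpolation=cv2.INTER_CUBIC))
E
```

```text
end x of strip [np.float64(79.62518604949537), np.float64(79.65639930469685), np.float64(79.59397279429389)]
214 ..WWWWWWWWWWWWWWWWWWWWWWWWWWWWWWWWWWWWWWWWWWWWWWWWWWWWWWWWWWWWWWWWWWWW
218 ..WWWWWWWWWWWWWWWWWWWWWWWW.....WWWWWWWWWWWWWWWWWWWWWWWWWWWWWWWWWWWWWWW
222 ..WWWWWWWWWWWWWWWWWWWWWWWW........WWWWWWWWWWWWWWWWWWWWWWWWWWWWWWWWWWWW
285 ..WWWWWWWWWWWWWWWWWWWWWWWW.........WWWWWWWWWWWWWWWWWWWWWWWWWWWWWWWWWWW
289 ..WWWWWWWWWWWWWWWWWWWWWWWW..WWWWWWWWWWWWWWWWWWWWWWWWWWWWWWWWWWWWWWWWWW
293 ..WWWWWWWWWW.......WWWWWWWWWWWWWWWWWWWWWWWWWWWWWWWWWWWWWWWWWWWWWWWWWWW
0 146.54599192001794
2 145.1991041732094
4 143.84781827066305
6 142.49210763411253
8 141.13194548784153
10 139.76730485667272
12 138.398158563932
14 137.02447922939058
```

View pics/w8b.png

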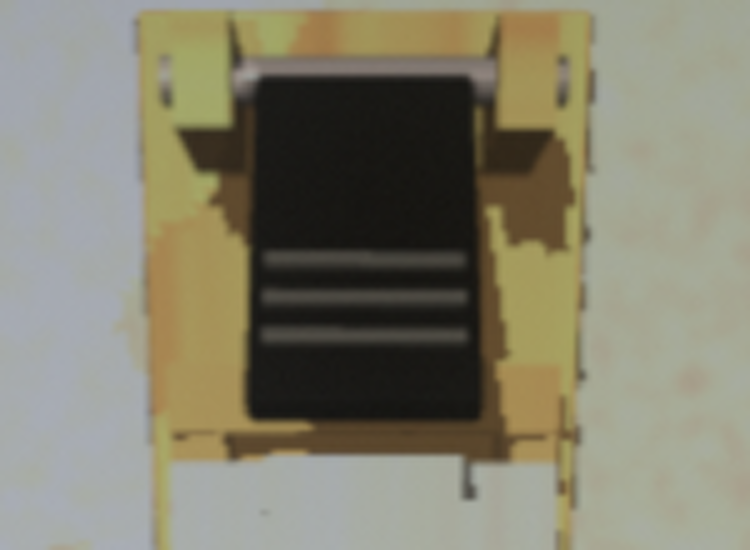

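The holder's centre is at tool x ≈ 0 and y ≈ +0.8 mm, and the strip's centre at x ≈ +1 and y ≈ +0.6 mm, so it is well aligned. Since joint 7 is at its end, I turn back half a turn (same grasp, strip either way round) to be away from the limit.

Emit:
arm_command(
  rows=[
    {"grip":0.2,"translation":[0,0,0],"turn":-0.12},
    {"grip":0.2,"translation":[0,0,0],"turn":-0.24},
    {"grip":0.2,"translation":[0,0,0],"turn":-0.36},
    {"grip":0.2,"translation":[0,0,0],"turn":-0.48},
    {"grip":0.2,"translation":[0,0,0],"turn":-0.6},
    {"grip":0.2,"translation":[0,0,0],"turn":-0.72},
    {"grip":0.2,"translation":[0,0,0],"turn":-0.84},
    {"grip":0.2,"translation":[0,0,0],"turn":-0.96},
    {"grip":0.2,"translation":[0,0,0],"turn":-1.08},
    {"grip":0.2,"translation":[0,0,0],"turn":-1.2},
    {"grip":0.2,"translation":[0,0,0],"turn":-1.32},
    {"grip":0.2,"translation":[0,0,0],"turn":-1.44},
  ],
)

```text
time_s: 15.05
ee_pos: [0.5494, -0.2277, 0.3002]
orientation: [-0.0, 0.991, -0.137, 0.001]
wrist_force: [0.4, 0.4, -1.8]
gripper_width: 0.411
```

Emit:
arm_command(
  rows=[
    {"grip":0.2,"translation":[0,0,0],"turn":-0.12},
    {"grip":0.2,"translation":[0,0,0],"turn":-0.24},
    {"grip":0.2,"translation":[0,0,0],"turn":-0.36},
    {"grip":0.2,"translation":[0,0,0],"turn":-0.48},
    {"grip":0.2,"translation":[0,0,0],"turn":-0.6},
    {"grip":0.2,"translation":[0,0,0],"turn":-0.72},
    {"grip":0.2,"translation":[0,0,0],"turn":-0.84},
    {"grip":0.2,"translation":[0,0,0],"turn":-0.96},
    {"grip":0.2,"translation":[0,0,0],"turn":-1.08},
    {"grip":0.2,"translation":[0,0,0],"turn":-1.2},
    {"grip":0.2,"translation":[0,0,0],"turn":-1.32},
    {"grip":0.2,"translation":[0,0,0],"turn":-1.44},
  ],
)

```text
time_s: 16.05
ee_pos: [0.5494, -0.2278, 0.3005]
orientation: [0.001, 0.835, 0.55, 0.001]
wrist_force: [0.6, -0.1, -2.0]
gripper_width: 0.41
```

Emit:
arm_command(
  rows=[
    {"grip":0.2,"translation":[0,0,0],"turn":-0.12},
    {"grip":0.2,"translation":[0,0,0],"turn":-0.24},
    {"grip":0.2,"translation":[0,0,0],"turn":-0.26},
    {"grip":0.2,"translation":[0,0,0],"turn":-0.26},
    {"grip":0.2,"translation":[0,0,0],"turn":-0.26},
    {"grip":0.2,"translation":[0,0,0],"turn":-0.26},
  ],
)

```text
time_s: 16.55
ee_pos: [0.5495, -0.2272, 0.2999]
orientation: [0.0, 0.759, 0.651, 0.0]
wrist_force: [-0.2, -0.3, -2.8]
gripper_width: 0.41
```

```bash
python3 - <<'E'
from rig import *
from h import *
np.set_printoptions(precision=4,suppress=True)
s=state();c=camera("wrist");pickle.dump((s,c),open("w9.pkl","wb"))
T=T_of(s);Ti=np.linalg.inv(T);print(s["time_s"],s["ee_pos"],s["wrist_force"],s["joints"],"yaw",np.arctan2(T[1,0],T[0,0]))
g=c["color"].astype(int)
for r in range(20,80,8):
    w=np.where(g[r,170:340,0]-g[r,170:340,2]>35)[0]+170
    if len(w):
        P=pt(c,[[w.min(),r],[w.max()+1,r]],.008,s);m=P.mean(0);print(r,w.min(),w.max(),1e3*(Ti@np.r_[m,1])[:2],np.linalg.norm(P[0]-P[1]))
for col in (214,222,285,293):
    print(col,''.join('W' if g[r,col,0]-g[r,col,2]>35 else '.' for r in range(0,100)))
for r in (0,2,4,8,12): print(r,(Ti@np.r_[pt(c,[[253,r]],.008,s)[0],1])[0]*1e3)
print("strip end",[(r,(Ti@np.r_[pt(c,[[253,r]],.158,s)[0],1])[0]*1e3) for r in (80,100,120,140)])
cv2.imwrite("pics/w9.png",c["color"][:,:,::-1])
E
```

```text
16.55 [ 0.5495 -0.2272  0.2999] [-0.2282 -0.3463 -2.831 ] [ 0.3965  0.4899 -0.064   1.7917  0.0396  0.8607  0.1603] yaw 1.4169334334609156
20 207 296 [132.0843   0.0426] 0.06984278860784271
28 208 296 [126.4816   0.4328] 0.06954727546656628
36 208 296 [120.8031   0.4349] 0.07003580207891023
44 208 295 [115.0456   0.0405] 0.06973926121491789
52 209 295 [109.2078   0.439 ] 0.06944012080388123
60 209 295 [103.2883   0.4413] 0.06994186029448178
68 209 295 [97.2843  0.4435] 0.07045205958981408
76 210 294 [91.1926  0.4456] 0.06933865673038946
214 .WWWWWWWWWWWWWWWWWWWWWWWWWWWWWWWWWWWWWWWWWWWWWWWWWWWWWWWWWWWWWWWWWWWWWWWWWWWWWWWWWWWWWWWWWWWW.......
222 .WWWWWWWWWWWWWWWWWWWWWWWWW...WWWWWWWWWWWWWWWWWWWWWWWWWWWWWWWWWWWWWWWWWWWWWWWWWWWWWWWWWWWWWWW........
285 .WWWWWWWWWWWWWWWWWWWWWWWW......WWWWWWWWWWWWWWWWWWWWWWWWWWWWWWWWWWWWWWWWWWWWWWWWWWWWWWWWWWWWW........
293 .WWWWWWWWWWWWW.WWWWWWWWWWWWWWWWWWWWWWWWWWWWWWWWWWWWWWWWWWWWWWWWWWWWWWWWWWWWWWWWWWWWWWWWWWWWWWWWWWWWW
0 145.7301960420135
2 144.38240815425556
4 143.0302066814385
8 140.31245592424176
12 137.57672765606821
strip end [(80, np.float64(82.01183115032265)), (100, np.float64(75.31240019153867)), (120, np.float64(68.35736981904648)), (140, np.float64(61.129306691511566))]
```

View pics/w9.png

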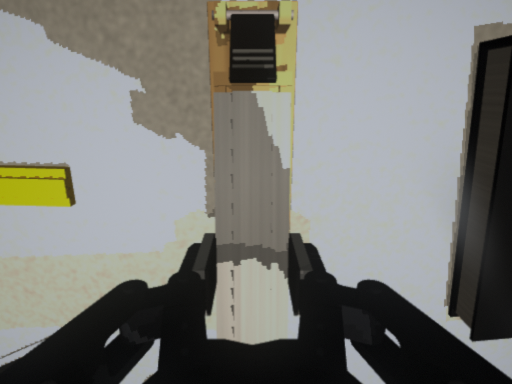

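w9: joints are now mid-range. The holder centre line and strip agree to under 1 mm, and the strip end is at row 92 with tab and stop beyond it. Lowering with a 1 mm correction.

Emit:
arm_command(
  rows=[
    {"grip":0.2,"translation":[-0.1,0,2],"turn":0},
    {"grip":0.2,"translation":[-0.1,0,4],"turn":0},
    {"grip":0.2,"translation":[-0.1,0,6],"turn":0},
    {"grip":0.2,"translation":[-0.1,0,7.5],"turn":0},
    {"grip":0.2,"translation":[-0.1,0,8.5],"turn":0},
    {"grip":0.2,"translation":[-0.1,0,9],"turn":0},
    {"grip":0.2,"translation":[-0.1,0,9.3],"turn":0},
    {"grip":0.2,"translation":[-0.1,0,9.5],"turn":0},
    {"grip":0.2,"translation":[-0.1,0,9.5],"turn":0},
  ],
  newtons=20,
)

```text
time_s: 17.35
ee_pos: [0.5499, -0.2278, 0.2051]
orientation: [0.0, 0.758, 0.652, 0.0]
wrist_force: [-0.4, 0.3, -2.2]
gripper_width: 0.41
```

Emit:
arm_command(
  rows=[
    {"grip":0.2,"translation":[0,0,0.2],"turn":0},
    {"grip":0.2,"translation":[0,0,0.4],"turn":0},
    {"grip":0.2,"translation":[0,0,0.6],"turn":0},
    {"grip":0.2,"translation":[0,0,0.8],"turn":0},
    {"grip":0.2,"translation":[0,0,1.0],"turn":0},
    {"grip":0.2,"translation":[0,0,1.1],"turn":0},
    {"grip":0.2,"translation":[0,0,1.1],"turn":0},
    {"grip":0.2,"translation":[0,0,1.1],"turn":0},
  ],
)

```text
time_s: 18.02
ee_pos: [0.5496, -0.2278, 0.1937]
orientation: [0.0, 0.758, 0.652, 0.0]
wrist_force: [0.7, -2.2, 1.9]
gripper_width: 0.413
```

Emit:
arm_command(
  rows=[
    {"grip":0.2,"translation":[0,0,0.1],"turn":0},
    {"grip":0.2,"translation":[0,0,0.2],"turn":0},
    {"grip":0.2,"translation":[0,0,0.3],"turn":0},
    {"grip":0.2,"translation":[0,0,0.4],"turn":0},
    {"grip":0.2,"translation":[0,0,0.5],"turn":0},
    {"grip":0.2,"translation":[0,0,0.5],"turn":0},
  ],
)

```text
time_s: 18.52
ee_pos: [0.5494, -0.2277, 0.1884]
orientation: [-0.0, 0.758, 0.652, -0.0]
wrist_force: [-0.0, -1.9, 1.6]
gripper_width: 0.409
```

```bash
python3 - <<'E'
from rig import *
from h import *
s=state();c=camera("wrist");d=camera("scene");pickle.dump((s,c,d),open("w10.pkl","wb"))
print(s["time_s"],s["ee_pos"],s["wrist_force"],s["ft_torque"],s["gripper_width"])
a=cv2.resize(d["color"][190:260,115:245,::-1],None,fx=4.5,fy=4.5,interpolation=cv2.INTER_CUBIC)
b=cv2.resize(c["color"][20:240,150:360,::-1],(210,315))
cv2.imwrite("pics/w10.png",np.hstack([a,b]))
E
```

```text
18.5167 [ 0.54940966 -0.2276733   0.18842658] [-0.01079564 -1.85479536  1.55802609] [-0.15150127 -0.06979392 -0.063772  ] 0.40879741429624306
```

View pics/w10.png

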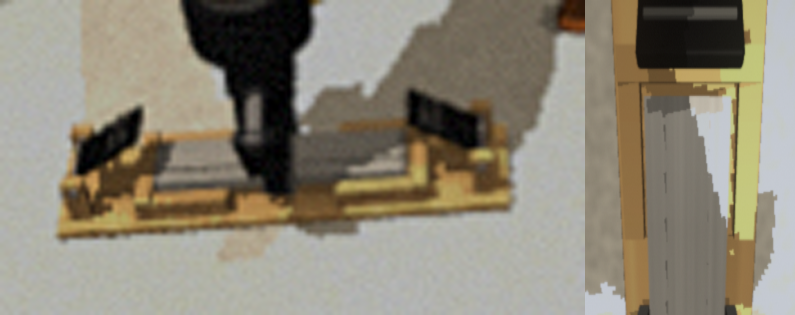

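w10: the strip lies between the cheeks and end stops at both ends. (I'm past my picture allowance, so the rest goes by force and computed checks.) Lowering the last millimetres by feel.

Emit:
arm_command(
  rows=[
    {"grip":0.2,"translation":[0,0,0.1],"turn":0},
    {"grip":0.2,"translation":[0,0,0.15],"turn":0},
    {"grip":0.2,"translation":[0,0,0.2],"turn":0},
    {"grip":0.2,"translation":[0,0,0.2],"turn":0},
  ],
)

```text
time_s: 18.95
ee_pos: [0.5495, -0.2277, 0.1875]
orientation: [-0.0, 0.758, 0.652, -0.0]
wrist_force: [-2.2, -0.7, 9.2]
gripper_width: 0.411
```

Emit:
arm_command(
  rows=[
    {"grip":0.2,"translation":[0,0,0.1],"turn":0},
    {"grip":0.2,"translation":[0,0,0.1],"turn":0},
    {"grip":0.2,"translation":[0,0,0.1],"turn":0},
  ],
)

```text
time_s: 19.2
ee_pos: [0.5495, -0.2278, 0.1875]
orientation: [-0.0, 0.758, 0.652, -0.0]
wrist_force: [-5.8, 0.3, 16.8]
gripper_width: 0.411
```

Hard stop at TCP z 0.1875 (predicted 0.1874): the strip is seated. Releasing and going up.

Emit:
arm_command(
  rows=[
    {"grip":0.2,"translation":[0,0,-0.15],"turn":0},
    {"grip":0.7,"translation":[0,0,-0.15],"turn":0},
    {"grip":0.7,"translation":[0,0,-0.15],"turn":0},
    {"grip":0.7,"translation":[0,0,-0.15],"turn":0},
    {"grip":0.7,"translation":[0,0,-0.15],"turn":0},
    {"grip":0.7,"translation":[0,0,-1],"turn":0},
    {"grip":0.7,"translation":[0,0,-3],"turn":0},
    {"grip":0.7,"translation":[0,0,-6],"turn":0},
    {"grip":0.0,"translation":[0,0,-9],"turn":0},
    {"grip":0.0,"translation":[0,0,-11],"turn":0},
    {"grip":0.0,"translation":[0,0,-11],"turn":0},
    {"grip":0.0,"translation":[0,0,-11],"turn":0},
  ],
)

```text
time_s: 20.2
ee_pos: [0.5501, -0.228, 0.2976]
orientation: [0.002, 0.758, 0.652, 0.001]
wrist_force: [-0.6, 0.1, 0.7]
gripper_width: 0.131
```

```bash
python3 - <<'E'
from rig import *
from h import *
np.set_printoptions(precision=2,suppress=True)
s=state();c=camera("wrist");d=camera("scene");pickle.dump((s,c,d),open("w11.pkl","wb"))
T=T_of(s);Ti=np.linalg.inv(T);print(s["time_s"],s["ee_pos"],s["gripper_width"],np.arctan2(T[1,0],T[0,0]))
h=np.array([.5498,-.2273,0]);print("holder ctr in tool",1e3*(Ti@np.r_[h,1]))
g=c["color"].astype(int)
for r in (20,40,60,80): # base edges
    w=np.where(g[r,170:340,0]-g[r,170:340,2]>35)[0]+170
    if len(w): print(r,1e3*(Ti@np.r_[pt(c,[[w.min(),r],[w.max()+1,r]],.008,s).mean(0),1])[:2])
col=g[:,253];print([(r,tuple(int(v) for v in col[r])) for r in range(0,130,5)])
cv2.imwrite("pics/w11.png",np.hstack([c["color"][:200,150:360,::-1]]))
E
```

```text
20.2 [ 0.55 -0.23  0.3 ] 0.13057213282506142 1.4198453617844389
holder ctr in tool [   0.83   -1.41  297.64 1000.  ]
20 [131.58  -1.1 ]
40 [117.56  -1.12]
60 [103.05  -0.75]
80 [88.02 -0.76]
[(0, (167, 172, 106)), (5, (127, 98, 56)), (10, (140, 130, 122)), (15, (25, 23, 19)), (20, (23, 22, 17)), (25, (24, 22, 17)), (30, (23, 21, 17)), (35, (23, 21, 17)), (40, (23, 21, 18)), (45, (23, 20, 18)), (50, (60, 57, 50)), (55, (65, 62, 56)), (60, (22, 20, 17)), (65, (68, 65, 58)), (70, (23, 21, 18)), (75, (24, 23, 20)), (80, (31, 28, 22)), (85, (140, 122, 72)), (90, (164, 157, 143)), (95, (173, 177, 181)), (100, (123, 120, 114)), (105, (111, 107, 97)), (110, (111, 106, 97)), (115, (110, 106, 96)), (120, (110, 105, 96)), (125, (110, 105, 96))]
```

Emit:
arm_command(
  rows=[
    {"grip":0.0,"translation":[3.5,-0.1,0],"turn":0},
    {"grip":0.0,"translation":[7,-0.1,0],"turn":0},
    {"grip":0.0,"translation":[9.9,-0.1,1],"turn":0},
    {"grip":0.0,"translation":[9.9,-0.1,3.5],"turn":0},
    {"grip":0.0,"translation":[9.9,-0.1,5.5],"turn":0},
    {"grip":0.0,"translation":[9.9,-0.1,6.2],"turn":0},
    {"grip":0.0,"translation":[9.9,-0.1,6.2],"turn":0},
  ],
  newtons=40,
)

```text
time_s: 20.88
ee_pos: [0.5622, -0.1295, 0.2311]
orientation: [-0.002, 0.758, 0.652, -0.002]
wrist_force: [0.3, 0.1, 0.4]
gripper_width: 0.003
```

Emit:
arm_command(
  rows=[
    {"grip":0.0,"translation":[0,0,0.3],"turn":0},
    {"grip":0.0,"translation":[0,0,0.6],"turn":0},
    {"grip":0.0,"translation":[0,0,0.9],"turn":0},
    {"grip":0.0,"translation":[0,0,1.2],"turn":0},
    {"grip":0.0,"translation":[0,0,1.5],"turn":0},
    {"grip":0.0,"translation":[0,0,1.8],"turn":0},
    {"grip":0.0,"translation":[0,0,2.1],"turn":0},
    {"grip":0.0,"translation":[0,0,2.2],"turn":0},
    {"grip":0.0,"translation":[0,0,2.2],"turn":0},
  ],
)

```text
time_s: 21.63
ee_pos: [0.5637, -0.1316, 0.2128]
orientation: [0.001, 0.759, 0.651, 0.0]
wrist_force: [-1.4, -3.0, 3.0]
gripper_width: 0.001
```

Emit:
arm_command(
  rows=[
    {"grip":0.0,"translation":[0,0,0.15],"turn":0},
    {"grip":0.0,"translation":[0,0,0.3],"turn":0},
    {"grip":0.0,"translation":[0,0,0.3],"turn":0},
    {"grip":0.0,"translation":[0,0,0.3],"turn":0},
  ],
)

```text
time_s: 21.97
ee_pos: [0.5639, -0.1313, 0.211]
orientation: [0.001, 0.759, 0.651, 0.0]
wrist_force: [-4.4, -2.8, 15.9]
gripper_width: -0.001
```

Emit:
arm_command(
  rows=[
    {"grip":0.0,"translation":[0,0,0.1],"turn":0},
    {"grip":0.0,"translation":[0,0,0.1],"turn":0},
    {"grip":0.0,"translation":[0,0,0.1],"turn":0},
  ],
)

```text
time_s: 22.22
ee_pos: [0.564, -0.1313, 0.2109]
orientation: [0.002, 0.759, 0.651, 0.0]
wrist_force: [-6.2, -3.4, 21.4]
gripper_width: 0.002
```

Emit:
arm_command(
  rows=[
    {"grip":0.0,"translation":[0,0,-1],"turn":0},
    {"grip":0.0,"translation":[0,0,-4],"turn":0},
    {"grip":0.0,"translation":[0,0,-8],"turn":0},
    {"grip":0.0,"translation":[-3,0,-8.5],"turn":0},
    {"grip":0.0,"translation":[-7,0,-8.5],"turn":0},
    {"grip":0.0,"translation":[-11,0,-8.5],"turn":0},
    {"grip":0.0,"translation":[-15,0,-8.5],"turn":0},
    {"grip":0.0,"translation":[-19,0,-8.5],"turn":0},
    {"grip":0.0,"translation":[-19.7,0,-8.5],"turn":0},
    {"grip":0.0,"translation":[-19.7,0,-8.5],"turn":0},
    {"grip":0.0,"translation":[-19.7,0,-8.5],"turn":0},
  ],
)

```text
time_s: 23.13
ee_pos: [0.5335, -0.3246, 0.2925]
orientation: [-0.0, 0.759, 0.651, 0.0]
wrist_force: [0.3, 0.3, -0.3]
gripper_width: -0.005
```

```bash
python3 - <<'E'
from rig import *
from h import *
np.set_printoptions(precision=2,suppress=True)
s=state();T=T_of(s);Ti=np.linalg.inv(T);print(s["time_s"],s["ee_pos"],s["joints"])
a=1.4213
for h in([.5498,-.2273],[.5497,-.2275]):
    print(1e3*(Ti@np.r_[np.array(h)-.099*np.array([np.cos(a),np.sin(a)]),0,1])[:2])
E
```

```text
23.1333 [ 0.53 -0.32  0.29] [ 0.54  0.55 -0.05  1.72  0.03  0.88  0.33]
[-0.69  1.69]
[-0.9   1.62]
```

First tab level (hard stop at z 0.211 as predicted, 21 N). Now the second tab.

Emit:
arm_command(
  rows=[
    {"grip":0.0,"translation":[-0.1,0.15,2],"turn":0},
    {"grip":0.0,"translation":[-0.1,0.15,4],"turn":0},
    {"grip":0.0,"translation":[-0.1,0.15,5.5],"turn":0},
    {"grip":0.0,"translation":[-0.1,0.15,6.2],"turn":0},
    {"grip":0.0,"translation":[-0.1,0.15,6.5],"turn":0},
    {"grip":0.0,"translation":[-0.1,0.15,6.8],"turn":0},
    {"grip":0.0,"translation":[-0.1,0.15,7.1],"turn":0},
    {"grip":0.0,"translation":[-0.1,0.15,7.4],"turn":0},
    {"grip":0.0,"translation":[-0.1,0.15,7.7],"turn":0},
    {"grip":0.0,"translation":[-0.1,0.15,8.0],"turn":0},
    {"grip":0.0,"translation":[-0.1,0.15,8.0],"turn":0},
  ],
)

```text
time_s: 24.05
ee_pos: [0.5367, -0.3235, 0.2137]
orientation: [0.0, 0.758, 0.653, 0.001]
wrist_force: [0.4, 1.4, 2.0]
gripper_width: 0.003
```

Emit:
arm_command(
  rows=[
    {"grip":0.0,"translation":[0,0,0.15],"turn":0},
    {"grip":0.0,"translation":[0,0,0.3],"turn":0},
    {"grip":0.0,"translation":[0,0,0.4],"turn":0},
    {"grip":0.0,"translation":[0,0,0.4],"turn":0},
    {"grip":0.0,"translation":[0,0,0.4],"turn":0},
  ],
)

```text
time_s: 24.47
ee_pos: [0.5367, -0.3239, 0.2112]
orientation: [0.0, 0.758, 0.653, 0.001]
wrist_force: [-2.2, 5.6, 14.4]
gripper_width: -0.001
```

Emit:
arm_command(
  rows=[
    {"grip":0.0,"translation":[0,0,0.1],"turn":0},
    {"grip":0.0,"translation":[0,0,0.15],"turn":0},
    {"grip":0.0,"translation":[0,0,0.15],"turn":0},
    {"grip":0.0,"translation":[0,0,0.15],"turn":0},
  ],
)

```text
time_s: 24.8
ee_pos: [0.5367, -0.3239, 0.211]
orientation: [0.0, 0.758, 0.653, 0.001]
wrist_force: [-5.2, 7.6, 23.2]
gripper_width: -0.002
```

Emit:
arm_command(
  rows=[
    {"grip":0.0,"translation":[0,0,-2],"turn":0},
    {"grip":0.0,"translation":[0,0,-6],"turn":0},
    {"grip":0.0,"translation":[0,0,-9],"turn":0},
    {"grip":0.0,"translation":[-4,0,-13],"turn":0},
    {"grip":0.0,"translation":[-8,0,-14],"turn":0},
    {"grip":0.0,"translation":[-12,0,-14],"turn":0},
    {"grip":0.0,"translation":[-14,0,-14],"turn":0},
    {"grip":0.0,"translation":[-14,0,-14],"turn":0},
    {"grip":0.0,"translation":[-14,0,-14],"turn":0},
  ],
)

```text
time_s: 25.55
ee_pos: [0.5122, -0.4668, 0.3472]
orientation: [0.0, 0.76, 0.65, -0.001]
wrist_force: [0.8, 1.6, -1.0]
gripper_width: 0.004
```

```bash
python3 - <<'E'
from rig import *
from h import *
s=state();c=camera("wrist");d=camera("scene");t=camera("top");pickle.dump((s,c,d,t),open("w12.pkl","wb"))
print(s["time_s"],s["ee_pos"],s["wrist_force"])
a=cv2.resize(d["color"][190:260,115:245,::-1],None,fx=4.4,fy=4.4,interpolation=cv2.INTER_CUBIC)
b=cv2.resize(d["color"][150:260,200:390,::-1],(a.shape[1],290),interpolation=cv2.INTER_CUBIC)
w=cv2.resize(c["color"][:,100:400,::-1],(224,286))
w=np.vstack([w,np.zeros((a.shape[0]+290-286,224,3),np.uint8)])
cv2.imwrite("pics/w12.png",np.hstack([np.vstack([a,b]),w])[:600])
E
```

```text
25.55 [ 0.51219636 -0.46675017  0.34718987] [ 0.78947841  1.60776898 -1.01171131]
```

View pics/w12.png

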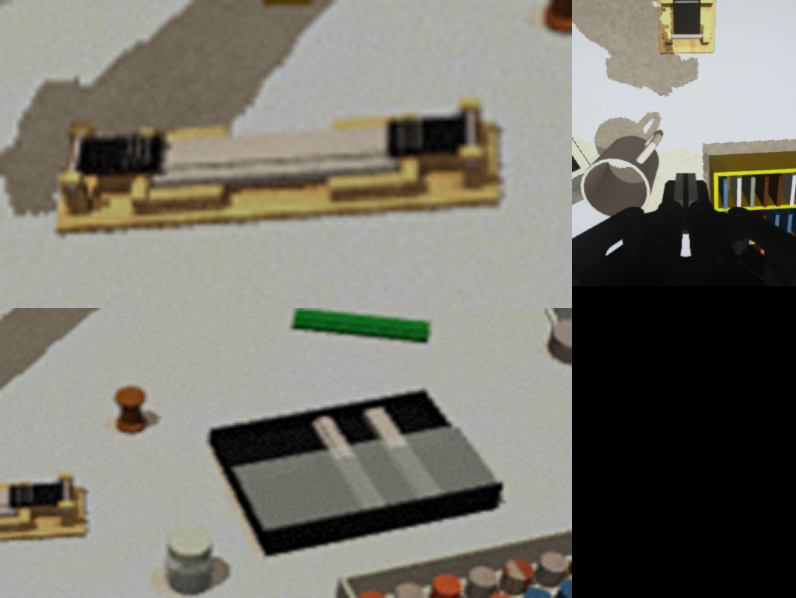

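w12: the strip lies level in the holder with both tabs flat over its ends, at (120,155) and (430,135). The tray holds only the two narrow strips, and the spool, jar and mug are standing. The arm is clear. Handing in.

```bash
python3 -c "
from rig import *
print(sign_off())"
```

```text
the job is handed in; nothing more can be done
None
```

The wide strip is in the display holder with both snap tabs pressed level over its ends. I handed the job in at about 25.6 s, against the 64 s limit.

I tipped its front end over the lip, drew it 60 mm out and rested it on the lip. Then I took it again by its middle, drew it clear of the hood and laid it between the end stops.

**Last checks:**
- **Strip:** it met a hard stop on its seats at TCP z 0.1875, against 0.1874 predicted.
- **Tabs:** both met a hard stop at TCP z 0.211, the level height, under 21 and 23 N.
- **Last picture:** the strip lies level under both tabs, and the two narrow strips are in the tray. The spool, jar and mug are standing, and the arm is clear. I did not check the tape case.

**What did not go to plan:**
- **Pressing on the lip:** while resting the strip there I pressed down with about 20 N, because the pads held it nearly level. I then tipped it against the hood's edge to get its tail down.
- **Joint 7:** it reached −2.569 of its ±2.57 range over the holder, so I turned the tool back half a turn before laying the strip down.
- **Pictures:** I viewed 15, more than the 12 allowed.

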